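# Set out the herb counter between mortar and scale

## Robot

A 6-joint arm with a two-finger parallel gripper is mounted at the origin on the work surface. World frame = base frame: x ahead of the robot, y to its left, z up, the work surface at z = 0. Lengths are in m, angles in rad, forces in N, time in s.
With the tool pointing down it reaches from about 0.3 to 0.95 m from the base axis. Payload 3.1 kg.
Tool frame: the origin (TCP) lies between the finger pads; the fingertips stand 11 mm ahead of it and the grasp point (between the pads) lies 8 mm behind it; z points along the fingers, y is the line along which they close (so a half turn about z gives the same grasp; the last joint's range is limited). The gripper opens to 85 mm and grips with 20 to 120 N. Pads are 22 mm wide; open, the fingers measure 114 mm over their backs; the gripper's body (76 mm by 85 mm) begins 54 mm behind the grasp point. The pads swing forward as they close: fully open they stand 13 mm farther back than shut.
Start: joints at [-1.267, 0.308, 1.634, -0, 1.2, -0.07], TCP at [0.228, -0.582, 0.213] pointing down, gripper open.
Joint ranges: [-3.06, 3.06], [-0.79, 1.96], [0.05, 2.63], [-1.19, 4.34], [0.05, 2.64], [-2.94, 2.94]. Speed limits (rad/s): [2.79, 2.79, 3.14, 3.14, 3.14, 3.14].

## Interface

Orientations are given as a unit quaternion [w, x, y, z].
In Python, from station import robot gives the robot as it stands.
- The arm moves only by the tool drive_tool, never from a script. Its argument "deltas" is a list that holds one entry, the list of rows, each a list of 7 numbers: the turn, a rotation vector about the world's x, y, z in degrees, then the shift along the world's x, y, z in m, then the opening, from 0 (shut) to 1 (fully open). In form: [[[wx, wy, wz, x, y, z, claw], ...]]. A call has 1 to 10 rows; each row shifts and turns the commanded pose from where the row before left it; what a row does not reach is not made up. A row lasts 1/8 s, in which the tool goes at most 62.5 mm and 10.7 degrees, less where a joint would pass 70% of its speed; a pose out of reach is approached as far as the arm can. A call with a gripper value outside its range is refused whole. The fingers move at their own pace and stop on an object; "newtons" is the grip in N (left out, the last holds). Time passes only in rows, so rows that do not move let the fingers close. It gives the time, the measured TCP pose, the force, the opening and the grip force at its end, in the units of the state.
- robot.get_state(): the state, without advancing time (a new reading comes with each control period).
- robot.grab_frame(name): name is "scene" or "top" or "wrist"; returns (picture, depth): 384x512x3 uint8, red, green, blue; 384x512 float32, m along the optical axis (not along the pixel's ray), 0 where there is no reading.
- robot.get_calibration(name): a dict with "fx", "fy", "cx", "cy" (pixels), "eye" and "rotation" of the camera in the world. Camera axes: x right, y up, looking along -z (the intrinsics and any distortion apply to the point x, -y, -z); pixel columns grow to the right and rows downward; lengths in m; the calibration is good to about 2 mm. A picture is of the moment at which its call begins: read the wrist's pose just before it. get_calibration takes no time and is no camera call; for the wrist camera it gives the pose at the moment of the call.
- robot.close_job(): hands the job in; it is judged then, once.
Trained networks look in the newest picture that a camera, given by its name, has taken for a name from the list of things; names that differ only in an ending like _2 or _b are one class to them, and where a whole thing is asked for, a point or a joint stands for the part that bears it (a point fixed in the world has none). Each returns a list of dicts, best first, with "score" (0 to 1); they miss things now and then, are a little off and sometimes report something else, mostly with a low value. They report only what shows in the picture. A call takes as long as a camera call. They do not tell look-alikes from the thing itself.
- robot.spot_in(camera, thing): "pixel" ([row, column] in pixels, amid what is visible of it).
- robot.place_of(camera, thing): "pixel" ([row, column] in pixels: a listed point, or the origin of a listed thing).
The state is a dict: "time": time; "qpos": joint angles; "joint_vel": joint speeds; "tau": joint torques, N m; "position": TCP position; "eef_rot": TCP orientation; "contact_force": force on the tool from outside, world axes, zero at the start; "ft_torque": the same for the moment, N m; "finger_gap": opening from 0.0 (shut) to 1.0 (fully open); "grasp_force": force on a finger pad.
Only numpy, scipy, OpenCV 4.12 (cv2) and the standard library are available. Lean on these libraries where they do the work, as an engineer would, in place of code of your own. Each camera call takes 0.05 s, during which the arm holds its last target. There are 200 camera calls.

## Task

Set out the counter for the next prescription on the three black mats: the squat round tin on the middle mat, the tall white jar on the end mat next to the mortar, and the square caddy on the end mat next to the green scale; the small ointment pot stands on top of the squat tin. Everything should stand upright, centred and let go; leave the brass weight standing where it is.

Things in the scene. Friction and masses are not known exactly. Their poses are not given: they have to be found in the camera images.
- jar: Tall white porcelain jar, round, 54 mm diameter, straight-sided from 6 to 78 mm up, lid with a small knob, 104 mm high in all, about 0.25 kg. Loose. Origin: centre of its underside, z up.
- caddy: Square bare-metal tea caddy, 50 x 50 mm, 70 mm high plus a round lid 38 mm across and 12 mm high on top (82 mm in all), about 0.18 kg. Loose. Origin: centre of its underside; x and y square to its flat sides, z up.
- tin: Squat round bare-metal tin, 66 mm across at its lid (26 to 38 mm up; 64 mm across below that), 38 mm high, flat top, about 0.15 kg. Loose. Origin: centre of its underside, z up.
- pot: Small round white ointment pot, 40 mm across at its lid (18 to 32 mm up; 36 mm across below that), 32 mm high, the smallest thing in the row, about 0.06 kg. Loose. Origin: centre of its underside, z up.
- weight: Round brass balance weight with a knob on top, 42 mm across, 58 mm high, 0.4 kg, standing loose in the same row as the four things above. Not to be moved. Origin: centre of its underside.
- mat_mid: Round thin black rubber mat, 84 mm across, 3 mm thick, fixed to the counter: the middle one of a row of three like it, about 130 mm apart. Origin: centre of its underside (counter level; its top is 3 mm higher).
- mat_left: The like mat at the left end of the row (+y, the robot's left). Fixed. Origin: centre of its underside.
- mat_right: The like mat at the right end of the row (-y, the robot's right). Fixed. Origin: centre of its underside.
- mortar: Marble mortar, 132 mm across the rim, 105 mm high, with its pestle leaning in it (up to about 160 mm high). Heavy, does not move. It stands beyond one end of the row of mats, on the left or on the right. Origin: centre of its underside.
- scale: Green dial weighing scale, base 150 x 170 mm, with a round green pan 174 mm across at 198 mm height. Heavy, does not move. It stands beyond the other end of the row of mats. Origin: centre of its underside.
Not all that is in view belongs to the job. Leave any turquoise look-alike of the mat_mid alone. Leave any turquoise look-alike of the tin alone.

How it is judged:
By the outcome, as a careful person would: the job done as asked, in the order asked, and still so for the second after the job is handed in, with the robot touching nothing.
It also fails if it takes over 106 s, if anything falls off the work surface, if the arm or the gripper's body presses on something with over 40 N, if the wrist force passes 120 N, or if a joint passes its speed limit or range.

## Working session

There is one attempt and no reset: what is moved stays moved. The work goes in short steps, Python scripts to look and compute and a tool call to move; the robot and the scene stay as the last step left them, time stands still between calls to the robot, and variables do not carry over. Pictures are saved under pics/ and viewed, at most 16 in all, crops included, and the job is handed in when it is done.

Besides the shell and the picture viewer there is one more tool, called after ">>>" as name(argument=value, ...) on one line, values as JSON. drive_tool: Moves the arm, as the interface text tells. Its arguments: {"type":"object","properties":{"deltas":{"type":"array","items":{"type":"array","items":{"type":"array","items":{"type":"number"}}}},"newtons":{"type":"number"}},"required":["deltas"]}

```bash
ls; mkdir -p pics
cat > h.py <<'E'
import numpy as np, cv2
from station import robot
def ray(cal,p):
    R=np.array(cal["rotation"]);
    if R.size==4:
        from scipy.spatial.transform import Rotation as Ro
        R=Ro.from_quat(np.roll(R,-1)).as_matrix()
    R=R.reshape(3,3)
    d=np.array([(p[1]-cal["cx"])/cal["fx"],-(p[0]-cal["cy"])/cal["fy"],-1.0])
    return np.array(cal["eye"]),R@d
def atdepth(cal,p,z):
    e,d=ray(cal,p); return e+z*d
def atz(cal,p,h):
    e,d=ray(cal,p); return e+d*(h-e[2])/d[2]
def save(im,name): cv2.imwrite("pics/"+name,im[:,:,::-1])
E
python3 - <<'E'
from h import *
for c in("scene","top"):
    im,d=robot.grab_frame(c); cal=robot.get_calibration(c); print(c,cal); save(im,c+"0.png"); np.save(c+"_d.npy",d); np.save(c+"_i.npy",im)
    for t in("jar","caddy","tin","pot","weight","mat_mid","mortar","scale"):
        for r in robot.place_of(c,t)[:4]:
            p=r["pixel"]; print(t,np.round(p,1),round(r["score"],2),np.round(atz(cal,p,0.003 if "mat" in t else 0),3))
print(robot.get_state())
E
```

```text
pics
scene {'fx': 436.93400066706505, 'fy': 436.93400066706505, 'cx': 254.51195182910902, 'cy': 186.37849776465296, 'eye': array([1.14989084, 0.70134374, 0.9766659 ]), 'rotation': array([0.31185716, 0.12220022, 0.34872036, 0.87533213])}
jar [196.9 313.6] 0.56 [0.46 0.13 0.  ]
caddy [174.2 290.5] 0.75 [ 0.449  0.014 -0.   ]
tin [128.7 230.7] 0.85 [ 0.459 -0.286  0.   ]
tin [109.8 216.8] 0.52 [ 0.433 -0.406  0.   ]
pot [147.6 256.8] 0.52 [ 0.451 -0.15   0.   ]
weight [223.9 352.5] 0.49 [0.447 0.274 0.   ]
mat_mid [200.6 253.7] 0.84 [0.611 0.029 0.003]
mat_mid [221.2 225.9] 0.83 [0.721 0.04  0.003]
mortar [148.9 162.2] 0.9 [ 0.7   -0.346 -0.   ]
scale [305.3 310.5] 0.96 [0.717 0.38  0.   ]
top {'fx': 351.60226307299666, 'fy': 351.60226307299666, 'cx': 253.52039726594387, 'cy': 190.90880731020226, 'eye': array([ 0.52823016, -0.0104564 ,  0.91054995]), 'rotation': array([-0.70541731, -0.0149555 ,  0.01307637,  0.70851377])}
jar [229.6 196.4] 0.6 [0.465 0.14  0.   ]
caddy [164.3 286.1] 0.67 [ 0.633 -0.093  0.   ]
tin [235.9 357.9] 0.92 [ 0.447 -0.277  0.   ]
pot [239.6 308. ] 0.66 [ 0.438 
[... 267 characters left out ...]
s': array([-1.26669398e+00,  3.08070158e-01,  1.63380184e+00,  5.18550497e-06,
        1.19971951e+00, -6.97049495e-02]), 'joint_vel': array([-6.02946526e-04, -5.00396956e-04, -2.63870320e-05, -4.99124003e-04,
        1.96781825e-03,  4.23896989e-04]), 'tau': array([-3.51648205e-04, -4.15276372e+01, -2.77087837e+01, -1.77015645e-04,
        6.15304707e-04,  1.22933930e-07]), 'position': array([ 0.22820007, -0.58185142,  0.21308975]), 'eef_rot': array([2.87386808e-07, 9.82584475e-01, 1.85816438e-01, 2.46680998e-06]), 'contact_force': array([-0.40349029, -0.71560627,  0.38783153]), 'ft_torque': array([ 0.05264817, -0.01753694, -0.00412469]), 'grasp_force': 0.0, 'finger_gap': 0.997424764840241}
```

View pics/scene0.png

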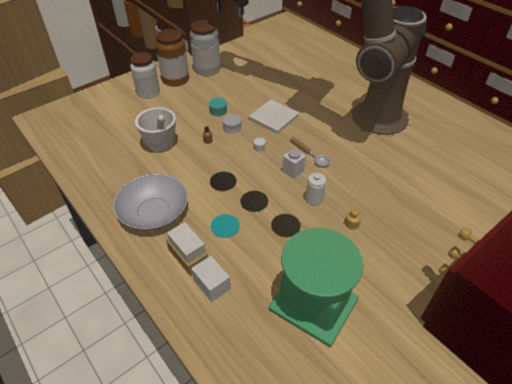

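View pics/top0.png

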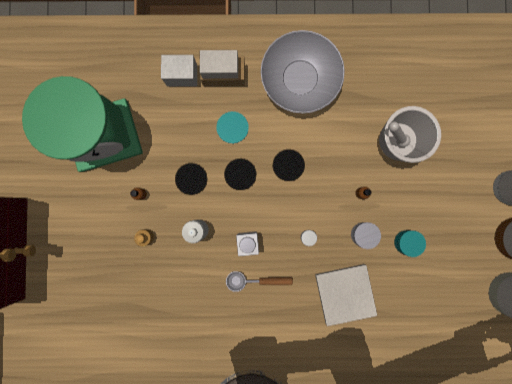

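Scene and top show the row of mats at top pixels (179,191), (174,240) and (165,289). The turquoise mat at (127,233) and turquoise tin at (243,411) are look-alikes. The real tin is the grey one at (236,367), the pot is at (238,309), the caddy at (245,247), the jar at (232,193) and the weight at (238,144). The scale stands at the left end (+y) and the mortar at the right, so the jar goes on the right mat and the caddy on the left.

```bash
cat > m.py <<'E'
from h import *
# depth cloud per object from both cameras
C={}
for c in("top","scene"):
    d=np.load(c+"_d.npy"); cal=robot.get_calibration(c)
    v,u=np.mgrid[:384,:512]
    e,_=ray(cal,(0,0)); R=np.stack([ray(cal,(0,0))[1]]).T
    D=np.stack([ (u-cal["cx"])/cal["fx"],-(v-cal["cy"])/cal["fy"],-np.ones_like(u,float)],-1)
    from scipy.spatial.transform import Rotation as Ro
    W=e+(D@Ro.from_quat(np.roll(cal["rotation"],-1)).as_matrix().T)*d[...,None]
    C[c]=(W,d>0,np.load(c+"_i.npy"))
G=dict(jar=(.46,.13),caddy=(.445,.012),tin=(.455,-.28),pot=(.45,-.15),weight=(.447,.27),bot1=(.55,.29),bot2=(.56,-.28))
for n,g in G.items():
    for c,(W,ok,im) in C.items():
        m=ok&(np.hypot(W[...,0]-g[0],W[...,1]-g[1])<.055)&(W[...,2]>.012)
        P=W[m]
        if len(P)<5: print(n,c,"none");continue
        zt=np.percentile(P[:,2],97); t=P[P[:,2]>zt-.012]
        (r)=cv2.minAreaRect(P[:,:2].astype(np.float32)*1000)
        print(n,c,len(P),"ztop %.3f"%zt,"topc",np.round((t.max(0)+t.min(0))[:2]/2,3),"ext",np.round(np.ptp(P,axis=0)[:2],3),"bbox c",np.round((P.max(0)+P.min(0))[:2]/2,3),"rect",np.round(r[0],1),np.round(r[1],1),round(r[2],1))
for c,(W,ok,im) in C.items():
    cal=robot.get_calibration(c)
    k=(im.max(2)<40).astype(np.uint8)
    n,l,s,ce=cv2.connectedComponentsWithStats(k)
    for i in range(1,n):
        if 150<s[i,4]<1500:
            (e0,ax,an)=cv2.fitEllipse(np.argwhere(l==i)[:,::-1].astype(np.float32)) if 0 else (ce[i],0,0)
            w=atz(cal,ce[i][::-1],.003)
            if .5<w[0]<.75: print("mat",c,ce[i].round(1),s[i,2:4],w.round(4), "depth z",np.median(W[...,2][(l==i)&ok]).round(4))
im=np.load("top_i.npy"); save(cv2.resize(im[110:270,120:440],None,fx=2.5,fy=2.5,interpolation=cv2.INTER_CUBIC),"crop1.png")
E
python3 m.py
```

```text
jar top 481 ztop 0.103 topc [0.467 0.135] ext [0.052 0.05 ] bbox c [0.468 0.134] rect [468.  133.8] [51.2 50.6] 66.3
jar scene 510 ztop 0.101 topc [0.468 0.139] ext [0.053 0.053] bbox c [0.468 0.138] rect [468.2 137.9] [53.3 52.3] 87.0
caddy top 472 ztop 0.083 topc [0.435 0.007] ext [0.053 0.053] bbox c [0.435 0.008] rect [435.5   7.7] [50.1 50. ] 5.4
caddy scene 467 ztop 0.082 topc [0.439 0.011] ext [0.056 0.055] bbox c [0.435 0.011] rect [436.4   9.9] [54.5 53.5] 5.9
tin top 606 ztop 0.040 topc [ 0.453 -0.289] ext [0.064 0.066] bbox c [ 0.453 -0.289] rect [ 452.7 -288.4] [64.3 64.6] 65.4
tin scene 264 ztop 0.040 topc [ 0.452 -0.285] ext [0.067 0.065] bbox c [ 0.452 -0.285] rect [ 452.1 -285.6] [67.5 63.1] 10.7
pot top 204 ztop 0.034 topc [ 0.446 -0.145] ext [0.038 0.038] bbox c [ 0.446 -0.145] rect [ 446.3 -144.6] [37.6 37.5] 1.5
pot scene 114 ztop 0.034 topc [ 0.447 -0.141] ext [0.042 0.041] bbox c [ 0.447 -0.141] rect [ 445.6 -143.3] [40.9 36.5] 50.5
weight top 252 ztop 0.057 topc [0.449 0.269] ext [0.04  0.042] bbox c [0.449 0.269] rect [448.9 269.1] [40.1 39.9] 27.2
weight scene 222 ztop 0.057 topc [0.449 0.272] ext [0.042 0.042] bbox c [0.449 0.272] rect [451.4 272.7] [37.8 41.1] 26.0
bot1 top 157 ztop 0.060 topc [0.558 0.284] ext [0.03  0.027] bbox c [0.559 0.282] rect [559.1 281.6] [26.3 30.3] 87.7
bot1 scene none
bot2 top 152 ztop 0.061 topc [ 0.558 -0.285] ext [0.03  0.029] bbox c [ 0.559 -0.283] rect [ 559.1 -282.4] [30.6 28.1] 5.1
bot2 scene 111 ztop 0.059 topc [ 0.56  -0.284] ext [0.03  0.031] bbox c [ 0.561 -0.279] rect [ 561.9 -278.6] [27.1 30.1] 53.7
mat top [288.3 164.8] [31 30] [ 0.6316 -0.0984  0.003 ] depth z 0.0016
mat top [239.9 173.9] [31 31] [0.6083 0.0269 0.003 ] depth z 0.0018
mat top [190.7 178.6] [31 30] [0.5969 0.1543 0.003 ] depth z 0.0017
```

View pics/crop1.png

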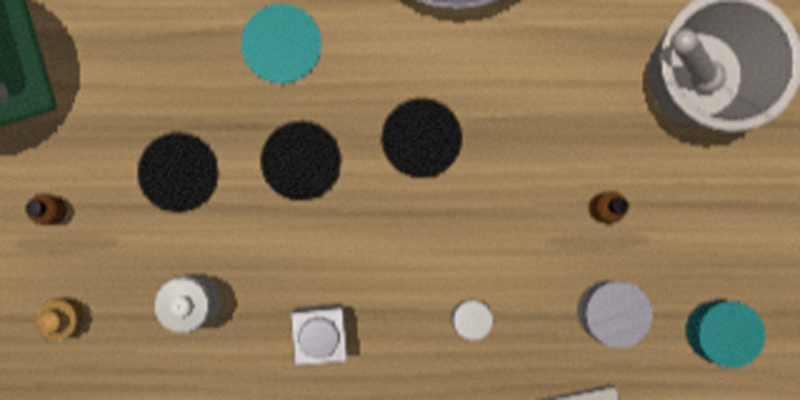

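The crop confirms it: the grey tin at (314,618) is the one meant, because it is bare metal, 66 mm across and z 0.04. The turquoise one at (334,728) is excluded. The black mats fit the row and the turquoise one does not. I'm moving over the tin for a wrist view.

>>> drive_tool(deltas=[[[0,0,-2.7,0.028,0.037,0,1],[0,0,-2.7,0.028,0.037,0,1],[0,0,-2.7,0.028,0.037,0,1],[0,0,-2.7,0.028,0.037,0,1],[0,0,-2.7,0.028,0.037,0,1],[0,0,-2.7,0.028,0.037,0,1],[0,0,-2.7,0.028,0.037,0,1],[0,0,-2.5,0.028,0.037,0,1],[0,0,0,0,0,0,1]]])

```text
time: 2.02
position: [0.4537, -0.2835, 0.2133]
eef_rot: [-0.0, 1.0, 0.002, 0.0]
contact_force: [-0.2, -1.1, -1.2]
finger_gap: 1.001
grasp_force: 0.0
```

```bash
cat > w.py <<'E'
from h import *
import sys
from scipy.spatial.transform import Rotation as Ro
def look(name):
    s=robot.get_state(); cal=robot.get_calibration("wrist"); im,d=robot.grab_frame("wrist")
    save(im,name+".png"); np.savez(name+".npz",im=im,d=d,**{k:np.array(v) for k,v in cal.items()})
    v,u=np.mgrid[:384,:512]
    D=np.stack([(u-cal["cx"])/cal["fx"],-(v-cal["cy"])/cal["fy"],-np.ones(u.shape)],-1)
    W=np.array(cal["eye"])+(D@Ro.from_quat(np.roll(cal["rotation"],-1)).as_matrix().T)*d[...,None]
    return s,cal,im,d,W
def blobs(W,d,im,cal):
    k=((d>0)&(W[...,2]>.012)&(W[...,2]<.15)).astype(np.uint8)
    n,l,st,_=cv2.connectedComponentsWithStats(k)
    for i in range(1,n):
        if st[i,4]<400: continue
        P=W[l==i]; zt=np.percentile(P[:,2],95)
        t=P[P[:,2]>zt-.008]
        r=cv2.minAreaRect(t[:,:2].astype(np.float32)*1000); c,rad=cv2.minEnclosingCircle(t[:,:2].astype(np.float32)*1000)
        ed=" EDGE" if st[i,0]==0 or st[i,1]==0 or st[i,0]+st[i,2]>=512 or st[i,1]+st[i,3]>=384 else ""
        print("blob z%.3f"%zt,"rect",np.round(r[0],1),np.round(r[1],1),round(r[2],1),"circ",np.round(c,1),round(rad,1),ed)
    k=((im.max(2)<45)).astype(np.uint8)
    n,l,st,ce=cv2.connectedComponentsWithStats(k)
    for i in range(1,n):
        if st[i,4]<1500: continue
        q=cv2.findContours((l==i).astype(np.uint8),cv2.RETR_EXTERNAL,cv2.CHAIN_APPROX_NONE)[0][0]
        h=cv2.convexHull(q)[:,0,:]
        P=np.array([atz(cal,p[::-1],.003) for p in h])
        c,rad=cv2.minEnclosingCircle(P[:,:2].astype(np.float32)*1000)
        ed=" EDGE" if st[i,0]==0 or st[i,1]==0 or st[i,0]+st[i,2]>=512 or st[i,1]+st[i,3]>=384 else ""
        print("dark",np.round(c,1),round(rad,1),"z",np.median(W[...,2][(l==i)&(d>0)]).round(4),ed)
if __name__=="__main__":
    s,cal,im,d,W=look("pics/"+sys.argv[1])
    print("t",round(s["time"],2),s["position"].round(4),s["eef_rot"].round(4),"eye",np.round(cal["eye"],3))
    blobs(W,d,im,cal)
E
python3 w.py w1
```

```text
t 2.02 [ 0.4537 -0.2835  0.2133] [-2.0e-04  1.0e+00  2.4e-03  3.0e-04] eye [ 0.52  -0.284  0.374]
blob z0.084 rect [ 629.  -376.3] [32.7  4.9] 89.9 circ [ 631.5 -376.3] 16.4  EDGE
blob z0.061 rect [ 556.7 -286. ] [16.1 15.5] 1.3 circ [ 556.9 -286.2] 8.2 
blob z0.040 rect [ 450.9 -290.5] [64.2 64.5] 0.2 circ [ 450.5 -290.2] 32.9 
blob z0.034 rect [ 445.3 -147.3] [38.4 38.4] 82.8 circ [ 445. -147.] 19.9 
blob z0.083 rect [4.325e+02 2.000e-01] [26.2 36.7] 75.5 circ [433.8   4.7] 18.8  EDGE
blob z0.040 rect [ 430.4 -400.9] [64.8 65.1] 13.1 circ [ 429.8 -401.2] 33.1 
blob z0.020 rect [ 299.5 -241.3] [131.4 129.7] 11.2 circ [ 300.5 -241.4] 90.1 
blob z0.021 rect [338.8 -21.5] [ 49.6 169.6] 3.8 circ [333.3 -21.8] 84.8 
blob z0.075 rect [ 300.1 -607.3] [ 7.2 42.6] 87.4 circ [ 300.  -610.9] 21.3  EDGE
dark [631.1 -99.8] 41.6 z 0.0034  EDGE
dark [608.1  24.6] 41.5 z 0.0034  EDGE
dark [  65.  -276.8] 456.9 z 0.3129  EDGE
```

>>> drive_tool(deltas=[[[0,0,0,-0.002,-0.0045,-0.04,1],[0,0,0,0,0,-0.05,1],[0,0,0,0,0,-0.04,1],[0,0,0,0,0,-0.02,1],[0,0,0,0,0,0,1]]], newtons=40)

```text
time: 2.7
position: [0.4479, -0.2903, 0.0611]
eef_rot: [-0.001, 1.0, -0.001, -0.002]
contact_force: [0.6, -0.5, -0.0]
finger_gap: 0.996
grasp_force: 0.0
```

```bash
sed -i 's#"pics/"+sys#sys#; s#np.savez(name#np.savez("pics/"+name#' w.py; python3 w.py w2
```

```text
t 2.7 [ 0.4479 -0.2903  0.0611] [-1.3e-03  1.0e+00 -5.0e-04 -2.0e-03] eye [ 0.515 -0.292  0.222]
blob z0.061 rect [ 557.4 -286.1] [16.4 16. ] 12.3 circ [ 557.4 -286.1] 8.5 
blob z0.039 rect [ 450.9 -290. ] [65.4 64.9] 6.2 circ [ 450.6 -290. ] 33.1 
blob z0.033 rect [ 445.4 -146.9] [38.9 39.8] 1.3 circ [ 445.2 -147. ] 20.3 
blob z0.149 rect [ 449.  -344.2] [42.8 28.1] 86.4 circ [ 452.1 -344.4] 24.0 
blob z0.149 rect [ 449.5 -238.3] [27.8 42.8] 3.0 circ [ 452.  -238.2] 24.2 
dark [ 244.  -284.5] 271.0 z 0.161  EDGE
```

View pics/w2.png

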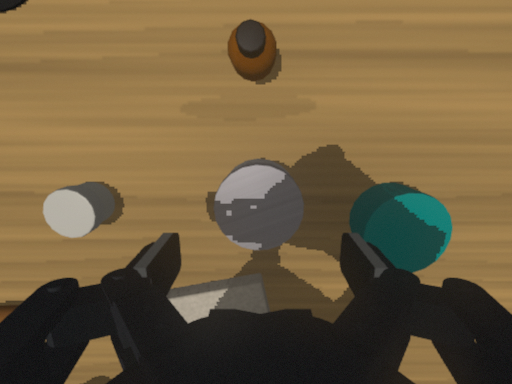

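The wrist view shows the grey tin at (205,259), centred between the fingers. The turquoise one at (235,400) is clear of the right finger. I'm lowering and gripping.

>>> drive_tool(deltas=[[[0,0,0,0.0025,0,-0.02,1],[0,0,0,0,0,-0.023,1],[0,0,0,0,0,0,0.6],[0,0,0,0,0,0,0.6],[0,0,0,0,0,0,0.6],[0,0,0,0,0,0,0.6]]], newtons=40)

```text
time: 3.5
position: [0.4533, -0.2909, 0.0211]
eef_rot: [0.001, 1.0, 0.0, 0.001]
contact_force: [-0.7, -0.3, -0.3]
finger_gap: 0.599
grasp_force: 0.0
```

```bash
python3 w.py w3
```

```text
t 3.5 [ 0.4533 -0.2909  0.0211] [6.e-04 1.e+00 2.e-04 7.e-04] eye [ 0.519 -0.291  0.182]
blob z0.061 rect [ 557.4 -286.1] [16.3 16.2] 15.1 circ [ 557.4 -286. ] 8.4  EDGE
blob z0.138 rect [ 464.9 -290.3] [123.8  19. ] 89.3 circ [ 464.7 -290.3] 61.9  EDGE
blob z0.033 rect [ 444.6 -148.9] [35.5 39.9] 74.2 circ [ 444.5 -147.4] 20.9  EDGE
dark [ 300.1 -287.7] 220.3 z 0.1214  EDGE
```

View pics/w3.png

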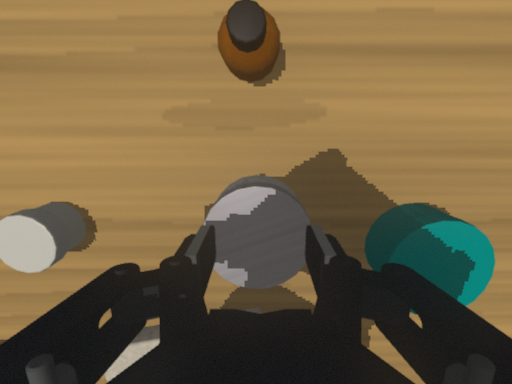

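The pads stand on either side of the tin, at (245,205) and (245,312), just short of contact. The opening value isn't linear in mm, so I'm closing further.

>>> drive_tool(deltas=[[[0,0,0,0,0,0,0],[0,0,0,0,0,0,0],[0,0,0,0,0,0,0]]], newtons=40)

```text
time: 3.92
position: [0.4527, -0.2904, 0.02]
eef_rot: [0.0, 1.0, 0.0, -0.0]
contact_force: [0.2, 0.9, -0.1]
finger_gap: 0.001
grasp_force: 0.0
```

```bash
python3 w.py w4
```

```text
t 3.92 [ 0.4527 -0.2904  0.02  ] [ 0.e+00  1.e+00  2.e-04 -0.e+00] eye [ 0.519 -0.291  0.181]
blob z0.061 rect [ 556.6 -286.1] [16.6 15.3] 88.4 circ [ 557.4 -286.1] 8.5  EDGE
blob z0.137 rect [ 464.3 -291.1] [121.7  18.8] 90.0 circ [ 463.7 -291.1] 60.9  EDGE
blob z0.033 rect [ 445.1 -149.2] [35.3 40.2] 76.8 circ [ 445.5 -146.2] 20.8  EDGE
dark [ 312.7 -290.9] 211.5 z 0.1225  EDGE
```

View pics/w4.png

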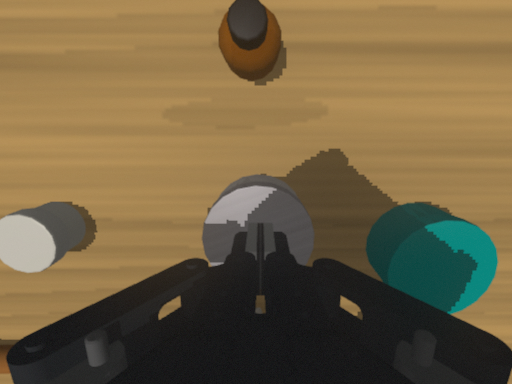

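Run:
```python
from h import *
f=np.load("pics/w4.npz")
cal={k:f[k] for k in("fx","fy","cx","cy","eye","rotation")};print(cal)
for p in [(225,250),(225,262),(225,272),(232,250),(240,245),(250,280),(205,260),(215,260),(230,225),(270,260),(340,260)]:
    print(p,round(float(f["d"][p]),4),atdepth(cal,p,f["d"][p]).round(4))
for c in ("scene","top"):
    cal=robot.get_calibration(c); im,d=robot.grab_frame(c)
    save(cv2.resize(im[70:180,150:300] if c=="scene" else im[190:330,290:450],None,fx=4,fy=4),c+"1.png")
```

```text
{'fx': array(267.02074937), 'fy': array(267.02074937), 'cx': array(260.00985067), 'cy': array(192.06126674), 'eye': array([ 0.51879908, -0.29113756,  0.18119674]), 'rotation': array([-0.70034966,  0.09356   , -0.09375683,  0.70140326])}
(225, 250) 0.1456 [ 0.4632 -0.2856  0.0454]
(225, 262) 0.1452 [ 0.4634 -0.2921  0.0458]
(225, 272) 0.1454 [ 0.4633 -0.2976  0.0456]
(232, 250) 0.1361 [ 0.4634 -0.2859  0.0552]
(240, 245) 0.1368 [ 0.4592 -0.2833  0.0557]
(250, 280) 0.1252 [ 0.4597 -0.3004  0.0675]
(205, 260) 0.1498 [ 0.4724 -0.2911  0.0385]
(215, 260) 0.0 [ 0.5188 -0.2911  0.1812]
(230, 225) 0.154 [ 0.4573 -0.2708  0.0384]
(270, 260) 0.1174 [ 0.4549 -0.291   0.0769]
(340, 260) 0.0701 [ 0.4629 -0.291   0.1238]
```

View pics/scene1.png

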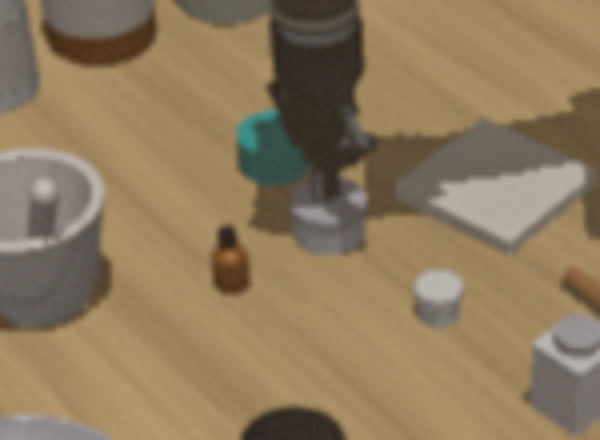

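The scene crop shows the shut fingers resting just above the tin lid at (215,325) instead of around it. The fingertips therefore stand about 30 mm farther back from the reported TCP than the text says. I'm raising the tool and measuring the true tip position, both shut and open.

>>> drive_tool(deltas=[[[0,0,0,0,0,0.05,0],[0,0,0,0,0,0.05,0],[0,0,0,0,0,0,0]]])

```text
time: 4.45
position: [0.4562, -0.293, 0.1249]
eef_rot: [0.003, 1.0, 0.0, 0.004]
contact_force: [-0.6, -0.8, 0.3]
finger_gap: 0.003
grasp_force: 0.0
```

```bash
cat > tip.py <<'E'
from w import *
s,cal,im,d,W=look("tip%s"%sys.argv[1])
p=s["position"]; print(round(s["time"],2),p.round(4),round(s["finger_gap"],3))
Z=W[...,2]-p[2]; m=(d>0)&(W[...,2]>.05)&(abs(W[...,0]-p[0])<.02)&(abs(W[...,1]-p[1])<.07)
for a in np.arange(-.07,.07,.005):
    k=m&(W[...,1]-p[1]>=a)&(W[...,1]-p[1]<a+.005)
    if k.sum()>3: print(round(a*1000),"lowest z rel TCP %.4f"%Z[k].min(), "x",(W[...,0][k]-p[0]).max().round(4))
blobs(W,d,im,cal)
E
python3 tip.py a
```

```text
4.45 [ 0.4562 -0.293   0.1249] 0.003
-65 lowest z rel TCP 0.1023 x 0.0119
-60 lowest z rel TCP 0.0967 x 0.0136
-55 lowest z rel TCP 0.0898 x 0.0135
-50 lowest z rel TCP 0.0834 x 0.0126
-45 lowest z rel TCP 0.0780 x 0.0123
-40 lowest z rel TCP 0.0702 x 0.0122
-35 lowest z rel TCP 0.0649 x 0.0121
-30 lowest z rel TCP 0.0640 x 0.0133
-25 lowest z rel TCP 0.0614 x 0.0131
-20 lowest z rel TCP 0.0596 x 0.0198
-15 lowest z rel TCP 0.0250 x 0.0198
-10 lowest z rel TCP 0.0238 x 0.0197
-5 lowest z rel TCP 0.0235 x 0.0167
0 lowest z rel TCP 0.0235 x 0.0168
5 lowest z rel TCP 0.0249 x 0.0198
10 lowest z rel TCP 0.0252 x 0.0198
15 lowest z rel TCP 0.0593 x 0.0199
20 lowest z rel TCP 0.0618 x 0.0132
25 lowest z rel TCP 0.0629 x 0.0131
30 lowest z rel TCP 0.0656 x 0.0122
35 lowest z rel TCP 0.0713 x 0.0123
40 lowest z rel TCP 0.0758 x 0.0122
45 lowest z rel TCP 0.0838 x 0.0123
50 lowest z rel TCP 0.0897 x 0.014
55 lowest z rel TCP 0.0952 x 0.0134
60 lowest z rel TCP 0.1019 x 0.0117
blob z0.061 rect [ 557.2 -286.4] [16.3 15.8] 1.6 circ [ 557.3 -286.3] 8.4 
blob z0.040 rect [ 452.1 -289.9] [62.5 64.9] 7.7 circ [ 450.6 -290. ] 33.0 
blob z0.033 rect [ 445.4 -147.1] [38.9 38.7] 90.0 circ [ 445.  -146.7] 20.3 
blob z0.039 rect [ 430.3 -400.7] [65.6 65.2] 73.0 circ [ 430.4 -401.2] 33.3 
blob z0.021 rect [336.1 -50.2] [ 19.5 113.8] 0.6 circ [335.  -50.2] 56.9  EDGE
dark [ 628.7 -100.1] 41.9 z 0.0034  EDGE
dark [ 200.  -296.4] 333.2 z 0.2277  EDGE
```

>>> drive_tool(deltas=[[[0,0,0,0,0,0,1],[0,0,0,0,0,0,1],[0,0,0,0,0,0,1],[0,0,0,0,0,0,1],[0,0,0,0,0,0,1]]])

```text
time: 5.12
position: [0.4526, -0.2903, 0.1198]
eef_rot: [-0.0, 1.0, 0.0, -0.0]
contact_force: [-0.4, -0.0, -0.2]
finger_gap: 0.995
grasp_force: 0.0
```

```bash
python3 tip.py b
```

```text
5.12 [ 0.4526 -0.2903  0.1198] 0.995
-70 lowest z rel TCP 0.0739 x 0.014
-65 lowest z rel TCP 0.0734 x 0.0132
-60 lowest z rel TCP 0.0385 x 0.0129
-55 lowest z rel TCP 0.0365 x 0.0141
-50 lowest z rel TCP 0.0353 x 0.0138
-45 lowest z rel TCP 0.0314 x 0.0173
-40 lowest z rel TCP 0.0808 x 0.0177
-35 lowest z rel TCP 0.0886 x 0.018
-30 lowest z rel TCP 0.0930 x 0.0185
-25 lowest z rel TCP 0.0956 x 0.0199
-20 lowest z rel TCP 0.0902 x 0.02
-15 lowest z rel TCP 0.0905 x 0.02
-10 lowest z rel TCP 0.0905 x 0.02
-5 lowest z rel TCP 0.0918 x 0.0129
0 lowest z rel TCP 0.0917 x 0.0124
5 lowest z rel TCP 0.0897 x 0.02
10 lowest z rel TCP 0.0906 x 0.02
15 lowest z rel TCP 0.0953 x 0.02
20 lowest z rel TCP 0.0966 x 0.0199
25 lowest z rel TCP 0.0908 x 0.0182
30 lowest z rel TCP 0.0871 x 0.0182
35 lowest z rel TCP 0.0790 x 0.0176
40 lowest z rel TCP 0.0311 x 0.0169
45 lowest z rel TCP 0.0355 x 0.0142
50 lowest z rel TCP 0.0387 x 0.014
55 lowest z rel TCP 0.0444 x 0.0132
60 lowest z rel TCP 0.0733 x 0.0145
65 lowest z rel TCP 0.0748 x 0.0142
blob z0.061 rect [ 557.3 -286.2] [16.3 16.1] 44.3 circ [ 557.4 -286.2] 8.4 
blob z0.040 rect [ 450.7 -290. ] [65.2 64.7] 6.4 circ [ 450.5 -290.2] 33.0 
blob z0.033 rect [ 445.1 -146.9] [39.2 39.4] 81.4 circ [ 444.8 -146.8] 20.3 
blob z0.039 rect [ 432.2 -401.9] [66.1 61.2] 64.3 circ [ 430.3 -401.2] 33.5 
blob z0.020 rect [ 328.6 -242.5] [ 74.7 116. ] 11.2 circ [ 329.2 -247.6] 63.4 
blob z0.020 rect [336.  -26.7] [15.2 70. ] 4.6 circ [339.1 -26.5] 35.1  EDGE
dark [622.9 -99.9] 40.6 z 0.0034  EDGE
dark [ 177.9 -284.3] 342.3 z 0.2197  EDGE
```

View pics/tipa.png

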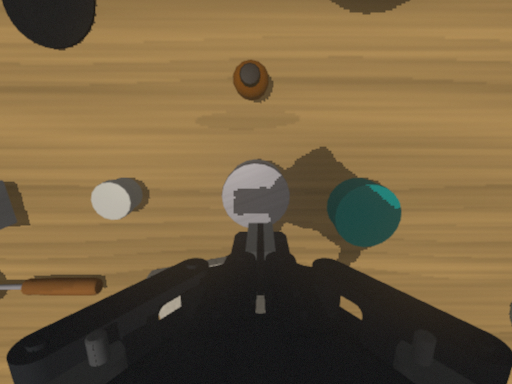

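Measured: the tips stand 22 mm behind the reported TCP when shut and 31–35 mm when open, instead of 11 mm ahead. The tin is still at (0.4505, -0.290). I'll grasp with the TCP about 33 mm lower than the text implies.

>>> drive_tool(deltas=[[[0,0,0,-0.002,0,-0.05,1],[0,0,0,0,0,-0.04,1],[0,0,0,0,0,-0.03,1],[0,0,0,0,0,-0.016,1],[0,0,0,0,0,0,0.3],[0,0,0,0,0,0,0.3],[0,0,0,0,0,0,0.3],[0,0,0,0,0,0,0.3]]], newtons=40)

```text
time: 6.18
position: [0.4513, -0.2908, -0.0151]
eef_rot: [0.001, 1.0, 0.0, 0.001]
contact_force: [-0.5, -0.7, 0.3]
finger_gap: 0.757
grasp_force: 44.3
```

>>> drive_tool(deltas=[[[0,0,0,0,0,0.03,0.3],[0,0,0,0,0,0.05,0.3],[0,0,0,0.0225,0.045,0,0.3],[0,0,0,0.0225,0.045,0,0.3],[0,0,0,0.0225,0.045,0,0.3],[0,0,0,0.0225,0.045,0,0.3],[0,0,0,0.0225,0.045,0,0.3],[0,0,0,0.0225,0.045,0,0.3],[0,0,0,0.0225,0.045,0,0.3],[0,0,0,0,0,0,0.3]]])

```text
time: 7.42
position: [0.6101, 0.0279, 0.0648]
eef_rot: [-0.0, 1.0, 0.002, 0.001]
contact_force: [1.0, -0.2, -1.4]
finger_gap: 0.759
grasp_force: 44.9
```

```bash
python3 w.py w5
```

```text
t 7.42 [0.6101 0.0279 0.0648] [-3.0e-04  1.0e+00  2.4e-03  1.4e-03] eye [0.676 0.027 0.226]
blob z0.147 rect [611.5  26.9] [130.9  29.3] 89.8 circ [612.2  26.9] 66.0  EDGE
dark [607.3 -90.5] 29.2 z 0.0035 
dark [408.5  33. ] 272.7 z 0.1657  EDGE
```

View pics/w5.png

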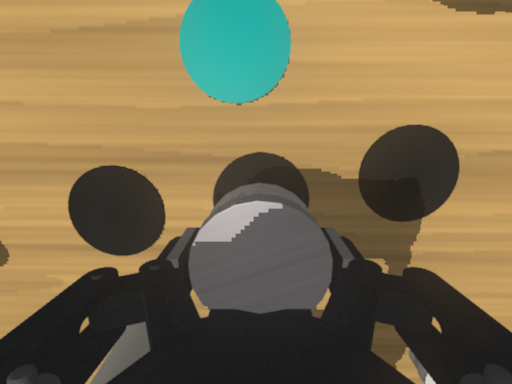

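```bash
cat > held.py <<'E'
from w import *
# held.py frame zlo zhi : centre of points in height band near TCP
f=np.load("pics/%s.npz"%sys.argv[1]); cal={k:f[k] for k in("fx","fy","cx","cy","eye","rotation")}
d=f["d"];v,u=np.mgrid[:384,:512]
D=np.stack([(u-cal["cx"])/cal["fx"],-(v-cal["cy"])/cal["fy"],-np.ones(u.shape)],-1)
W=cal["eye"]+(D@Ro.from_quat(np.roll(cal["rotation"],-1)).as_matrix().T)*d[...,None]
m=(d>0)&(W[...,2]>float(sys.argv[2]))&(W[...,2]<float(sys.argv[3]))
n,l,st,_=cv2.connectedComponentsWithStats(m.astype(np.uint8))
for i in range(1,n):
    if st[i,4]>200:
        P=W[l==i]; c,r=cv2.minEnclosingCircle((P[:,:2]*1000).astype(np.float32)); print(st[i,4],"c",np.round(c,1),round(r,1),"x",P[:,0].min().round(4),P[:,0].max().round(4),"y",P[:,1].min().round(4),P[:,1].max().round(4),"z",np.median(P[:,2]).round(4))
E
python3 held.py w5 .112 .128
```

```text
15043 c [616.4  27. ] 46.0 x 0.5873 0.6436 y -0.019 0.073 z 0.119
```

>>> drive_tool(deltas=[[[0,0,0,0,0,-0.04,0.3],[0,0,0,0,0,-0.025,0.3],[0,0,0,0,0,0,0.3]]])

```text
time: 7.85
position: [0.6046, 0.0235, -0.0034]
eef_rot: [0.0, 1.0, -0.001, -0.003]
contact_force: [-1.1, -0.2, -1.0]
finger_gap: 0.758
grasp_force: 44.9
```

>>> drive_tool(deltas=[[[0,0,0,0,0,-0.0115,0.3],[0,0,0,0,0,0,0.3],[0,0,0,0,0,0,0.3],[0,0,0,0,0,0,1],[0,0,0,0,0,0,1],[0,0,0,0,0,0,1],[0,0,0,0,0,0.04,1],[0,0,0,0,0,0.05,1],[0,0,0,0,0,0.06,1],[0,0,0,0,0,0,1]]])

```text
time: 9.1
position: [0.6136, 0.0245, 0.1446]
eef_rot: [0.0, 1.0, 0.0, 0.007]
contact_force: [0.5, 0.4, 1.0]
finger_gap: 1.0
grasp_force: 0.0
```

```bash
cat >> w.py <<'E'
def ringfit(W,d,im):
    # mats: dark low pixels, robust circle of radius 42 per known position
    from scipy.optimize import least_squares
    for n,g in dict(L=(.597,.152),M=(.608,.0246),R=(.631,-.0998)).items():
        m=(d>0)&(abs(W[...,2]-.003)<.008)&(im.max(2)<70)&(np.hypot(W[...,0]-g[0],W[...,1]-g[1])<.05)
        if m.sum()<200: continue
        m8=cv2.morphologyEx(m.astype(np.uint8),cv2.MORPH_OPEN,np.ones((3,3)))
        P=W[m8>0][:,:2]; h=cv2.convexHull(P.astype(np.float32))[:,0]
        r=least_squares(lambda c:np.hypot(h[:,0]-c[0],h[:,1]-c[1])-.042,g,loss="soft_l1",f_scale=.001)
        print("mat",n,r.x.round(4),"rms",np.sqrt(np.mean(r.fun**2)).round(4),len(P))
E
python3 -c "
from w import *
s,cal,im,d,W=look('w6'); print(s['time'],s['position'].round(4)); blobs(W,d,im,cal); ringfit(W,d,im)"
```

```text
9.1 [0.6136 0.0245 0.1446]
blob z0.051 rect [ 767.1 -128. ] [ 25.2 123. ] 0.4 circ [ 777.8 -127.9] 61.5  EDGE
blob z0.021 rect [679.7 287.1] [23.5 57.8] 77.3 circ [682.1 297.7] 28.9  EDGE
blob z0.043 rect [609.3  23.3] [65.2 65. ] 5.8 circ [609.1  23.4] 33.0 
blob z0.060 rect [558.5 281. ] [16.5 13.3] 1.3 circ [558.  282.5] 8.9  EDGE
blob z0.054 rect [477.5 114.8] [35.5  8. ] 32.2 circ [475.4 118. ] 17.7 
blob z0.020 rect [ 346.  -203.7] [30.3 76.7] 4.3 circ [ 342.4 -204. ] 40.0  EDGE
dark [315.6  30.6] 367.7 z 0.2448  EDGE
mat L [0.597 0.154] rms 0.0006 3791
mat M [0.6071 0.026 ] rms 0.0008 744
mat R [ 0.6303 -0.0989] rms 0.0006 4120
```

```bash
cat > top.py <<'E'
from w import *
def topview(name,cam="top"):
    cal=robot.get_calibration(cam); im,d=robot.grab_frame(cam); save(im,name+".png")
    v,u=np.mgrid[:384,:512]
    D=np.stack([(u-cal["cx"])/cal["fx"],-(v-cal["cy"])/cal["fy"],-np.ones(u.shape)],-1)
    W=np.array(cal["eye"])+(D@Ro.from_quat(np.roll(cal["rotation"],-1)).as_matrix().T)*d[...,None]
    k=((d>0)&(W[...,2]>.012)&(W[...,2]<.12)&(W[...,0]<.7)&(W[...,0]>.4)).astype(np.uint8)
    n,l,st,_=cv2.connectedComponentsWithStats(k)
    for i in range(1,n):
        if st[i,4]<60: continue
        P=W[l==i]; zt=np.percentile(P[:,2],95); t=P[P[:,2]>zt-.008]
        c,r=cv2.minEnclosingCircle(t[:,:2].astype(np.float32)*1000); q=cv2.minAreaRect(t[:,:2].astype(np.float32)*1000)
        if r<60: print("z%.3f"%zt,np.round(c,1),round(r,1),"rect",np.round(q[0],1),round(q[2],1))
    ringfit(W,d,im)
    return im,d,W
if __name__=="__main__": topview(sys.argv[1]); print(robot.get_state()["time"])
E
python3 top.py t2
```

```text
z0.042 [602.4  21.4] 30.2 rect [591.7  17.5] 19.8
z0.063 [ 572.5 -632.9] 25.5 rect [ 572.5 -628.1] 89.7
z0.060 [559.2 284.4] 8.5 rect [559.5 284. ] 90.0
z0.060 [ 559.5 -285.2] 8.4 rect [ 559.1 -284.1] 49.4
z0.091 [477.2 133.2] 21.4 rect [482.4 132.9] 86.5
z0.058 [ 442.8 -632.6] 29.0 rect [ 442.9 -628. ] 88.5
z0.057 [449.1 269.6] 11.6 rect [449.3 269. ] 84.5
z0.033 [ 446.4 -144.8] 19.7 rect [ 446.3 -144.8] 0.3
z0.039 [ 432.5 -400.4] 33.6 rect [ 432.3 -399.3] 3.6
mat L [0.5986 0.1561] rms 0.0144 359
mat R [ 0.6317 -0.0977] rms 0.0027 745
9.2
```

View pics/w6.png

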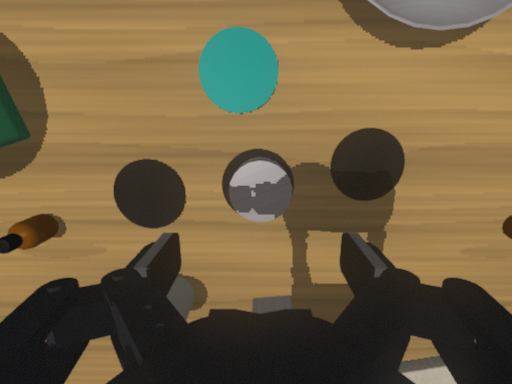

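The tin stands on the middle mat at pixel (188,260), centred to within 2–3 mm. Next is the jar.

>>> drive_tool(deltas=[[[0,0,0,-0.02,0.015,0.02,1],[0,0,0,-0.04,0.03,0.03,1],[0,0,0,-0.04,0.034,0,1],[0,0,0,-0.04,0.03,0,1],[0,0,0,0,0,0,1],[0,0,0,0,0,0,1]]])

```text
time: 9.95
position: [0.4678, 0.1334, 0.1864]
eef_rot: [0.0, 1.0, 0.0, -0.001]
contact_force: [0.8, -0.4, 0.2]
finger_gap: 1.001
grasp_force: 0.0
```

```bash
python3 -c "
from w import *
s,cal,im,d,W=look('w7'); print(s['time'],s['position'].round(4)); blobs(W,d,im,cal); ringfit(W,d,im)"; python3 held.py w7 .07 .085;python3 held.py w7 .088 .11
```

```text
9.95 [0.4678 0.1334 0.1864]
blob z0.038 rect [646.8 377.9] [ 2.3 39.6] 15.9 circ [646.8 377.9] 19.8  EDGE
blob z0.043 rect [608.4  23.2] [65.  65.4] 39.3 circ [608.5  23. ] 33.2 
blob z0.061 rect [557.2 283. ] [15.9 16.1] 47.6 circ [557.2 283.1] 8.4 
blob z0.104 rect [464.6 134.6] [19.1 19.3] 88.3 circ [464.6 134.9] 10.0 
blob z0.058 rect [447.4 268.3] [22.1 21.7] 53.0 circ [447.2 268.4] 11.6 
blob z0.033 rect [ 443.7 -146. ] [40.  38.8] 55.9 circ [ 444.2 -146. ] 20.6 
blob z0.083 rect [433.    7.2] [37.2 37.3] 18.3 circ [433.1   7. ] 19.1 
blob z0.020 rect [ 306.  -198.3] [101.8  51.5] 11.0 circ [ 305.2 -198.4] 56.2  EDGE
blob z0.021 rect [334.1 -77.4] [56. 20.] 89.8 circ [337.5 -77.4] 28.3 
dark [630.4 -98.4] 41.9 z 0.0034  EDGE
dark [110.6 140.1] 424.8 z 0.2863  EDGE
mat L [0.5966 0.1538] rms 0.0008 4181
mat M [0.6077 0.0262] rms 0.0011 1173
mat R [ 0.6304 -0.0992] rms 0.0007 4360
240 c [465.2 134.7] 26.7 x 0.4593 0.4918 y 0.1086 0.1608 z 0.0797
1644 c [433.3   7.2] 33.0 x 0.4079 0.4584 y -0.0187 0.0335 z 0.0816
1872 c [464.8 134.6] 25.0 x 0.44 0.4898 y 0.1105 0.1588 z 0.0908
```

View pics/w7.png

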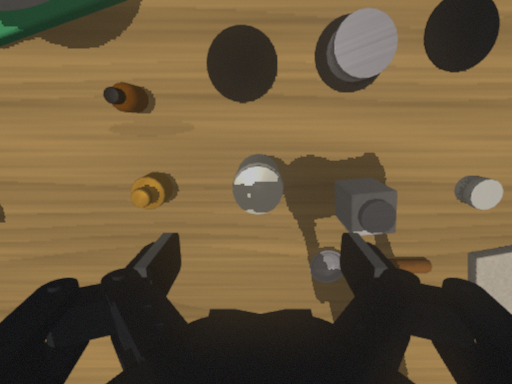

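The jar is at (190,258), centre (0.465, 0.135), with the weight at (190,148) and the caddy at (208,368) well clear. The gripper's palm sits at about TCP+90 mm, so TCP z 0.022 keeps it above the knob.

>>> drive_tool(deltas=[[[0,0,0,-0.003,0.001,-0.05,1],[0,0,0,0,0,-0.05,1],[0,0,0,0,0,-0.04,1],[0,0,0,0,0,-0.025,1],[0,0,0,0,0,0,0.3],[0,0,0,0,0,0,0.3],[0,0,0,0,0,0,0.3],[0,0,0,0,0,0,0.3],[0,0,0,0,0,0,0.3]]], newtons=40)

```text
time: 11.12
position: [0.4656, 0.1347, 0.0232]
eef_rot: [-0.0, 1.0, 0.0, 0.001]
contact_force: [-1.1, 0.2, -1.5]
finger_gap: 0.619
grasp_force: 42.3
```

>>> drive_tool(deltas=[[[0,0,0,0,0,0.03,0.3],[0,0,0,0,0,0.04,0.3],[0,0,0,0.015,-0.02,0.03,0.3],[0,0,0,0.03,-0.04,0,0.3],[0,0,0,0.03,-0.045,0,0.3],[0,0,0,0.03,-0.045,0,0.3],[0,0,0,0.03,-0.04,0,0.3],[0,0,0,0.02,-0.03,0,0.3],[0,0,0,0.01,-0.014,0,0.3],[0,0,0,0,0,0,0.3]]])

```text
time: 12.38
position: [0.63, -0.0996, 0.1223]
eef_rot: [-0.0, 1.0, -0.0, -0.0]
contact_force: [-0.9, -0.5, -2.1]
finger_gap: 0.621
grasp_force: 43.2
```

>>> drive_tool(deltas=[[[0,0,0,0,0,-0.03,0.3],[0,0,0,0,0,-0.03,0.3],[0,0,0,0,0,-0.02,0.3],[0,0,0,0,0,0,0.3],[0,0,0,0,0,0,0.3]]])

```text
time: 13.0
position: [0.6311, -0.099, 0.0436]
eef_rot: [0.0, 1.0, 0.0, 0.001]
contact_force: [1.3, 0.6, -2.1]
finger_gap: 0.617
grasp_force: 43.1
```

```bash
python3 -c "
from w import *
s,cal,im,d,W=look('w8'); print(s['time'],s['position'].round(4),s['contact_force']); ringfit(W,d,im)"; python3 held.py w8 .100 .120; python3 held.py w8 .03 .05
```

```text
13.0 [ 0.6311 -0.099   0.0436] [ 1.34131602  0.58929917 -2.091382  ]
mat L [0.5965 0.1538] rms 0.0006 257
mat M [0.6084 0.0264] rms 0.0006 1705
mat R [ 0.6308 -0.0993] rms 0.0005 3477
12312 c [642.2 -99.9] 58.9 x 0.6178 0.6567 y -0.1589 -0.041 z 0.1115
462 c [643.2 -99.2] 23.4 x 0.643 0.6571 y -0.1226 -0.0758 z 0.0408
6634 c [609.5  23.1] 33.5 x 0.5784 0.6426 y -0.01 0.0563 z 0.0414
943 c [ 558.3 -282.6] 15.3 x 0.543 0.5736 y -0.2883 -0.269 z 0.0375
```

View pics/w8.png

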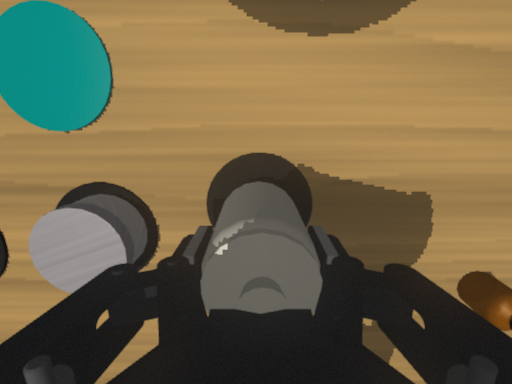

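The jar is centred over the right mat at (200,260). Set it down and release.

>>> drive_tool(deltas=[[[0,0,0,0.001,0,-0.01,0.3],[0,0,0,0,0,-0.0065,0.3],[0,0,0,0,0,0,0.3],[0,0,0,0,0,0,0.3],[0,0,0,0,0,0,0.8],[0,0,0,0,0,0,1],[0,0,0,0,0,0,1],[0,0,0,0,0,0.03,1],[0,0,0,0,0,0.06,1],[0,0,0,0,0,0.06,1]]])

```text
time: 14.3
position: [0.6306, -0.0993, 0.177]
eef_rot: [-0.0, 1.0, 0.0, -0.001]
contact_force: [1.1, -1.4, -0.2]
finger_gap: 1.001
grasp_force: 0.0
```

>>> drive_tool(deltas=[[[0,0,0,-0.02,0.01,0.01,1],[0,0,1,-0.04,0.02,0,1],[0,0,1,-0.045,0.025,0,1],[0,0,1,-0.045,0.025,0,1],[0,0,1,-0.03,0.017,0,1],[0,0,1.4,-0.018,0.01,0,1],[0,0,0,0,0,0,1],[0,0,0,0,0,0,1]]])

```text
time: 15.3
position: [0.4343, 0.0073, 0.1866]
eef_rot: [0.0, 0.999, 0.047, 0.001]
contact_force: [-0.1, -0.3, 0.4]
finger_gap: 0.993
grasp_force: 0.0
```

```bash
python3 -c "
from w import *
s,cal,im,d,W=look('w9'); print(s['time'],s['position'].round(4),s['eef_rot']); ringfit(W,d,im); blobs(W,d,im,cal)
m=(d>0)&(abs(W[...,2]-.071)<.006)&(np.hypot(W[...,0]-.434,W[...,1]-.008)<.045)
r=cv2.minAreaRect((W[m][:,:2]*1000).astype(np.float32)); print('body',r)"; python3 top.py t3
```

```text
15.3 [0.4343 0.0073 0.1866] [2.32485535e-04 9.98889874e-01 4.70966636e-02 9.33095707e-04]
mat L [0.5962 0.1534] rms 0.0026 3799
mat M [0.6079 0.0261] rms 0.0007 1130
mat R [ 0.6308 -0.0994] rms 0.0029 1425
blob z0.043 rect [595.7  21.6] [39.4 64.5] 5.1 circ [608.1  22.9] 32.6  EDGE
blob z0.090 rect [ 606.6 -100.9] [ 7.2 35.1] 4.5 circ [ 610.  -100.6] 17.5  EDGE
blob z0.048 rect [557.1 279.2] [14.8 21.6] 79.5 circ [557.6 281.3] 11.1  EDGE
blob z0.058 rect [447.5 268.2] [21.6 23.1] 4.4 circ [447.5 268. ] 11.7 
blob z0.083 rect [433.3   6.5] [37.  37.2] 5.2 circ [433.1   6.7] 18.9 
blob z0.034 rect [ 444.5 -146. ] [39.3 39.1] 31.9 circ [ 444.2 -146.3] 20.2 
blob z0.021 rect [328.4 -20.5] [167.6  50.2] 84.1 circ [337.6 -21.2] 84.3 
blob z0.020 rect [ 328.1 -235. ] [ 71.6 130. ] 11.4 circ [ 328.4 -234.5] 72.4 
dark [596.9 154. ] 41.0 z 0.0034  EDGE
dark [ 79.8 -19. ] 423.6 z 0.2865  EDGE
body ((433.5597839355469, 6.673744201660156), (49.22267150878906, 49.943790435791016), 4.935370922088623)
z0.110 [675.  337.5] 40.4 rect [666.8 331.3] 36.6
z0.105 [631.1 -98.4] 9.6 rect [632.3 -98.5] 87.1
z0.042 [611.  24.] 32.6 rect [611.4  24. ] 89.7
z0.063 [ 571.2 -633.3] 26.7 rect [ 571.2 -628.1] 0.5
z0.060 [559.3 284.8] 8.3 rect [559.5 284.4] 89.4
z0.059 [ 559.7 -284.7] 8.4 rect [ 559.4 -284.7] 88.2
z0.057 [ 442.9 -632.1] 29.0 rect [ 443.  -627.8] 88.1
z0.057 [448.8 269.4] 11.8 rect [449.  269.5] 1.8
z0.081 [447.7  10. ] 19.5 rect [451.1   9.2] 76.6
z0.033 [ 446.4 -145. ] 19.9 rect [ 446.3 -144.9] 90.0
z0.039 [ 432.4 -400.2] 33.4 rect [ 431.8 -399.5] 45.3
mat L [0.5967 0.1549] rms 0.0015 773
mat R [ 0.633  -0.0998] rms 0.0015 280
15.4
```

View pics/w9.png

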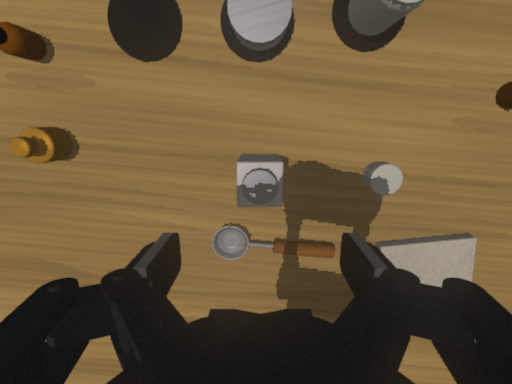

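The caddy is at (182,260), square to the gripper, and the jar is upright on its mat at the top right. The spoon at (243,232) is outside the fingers' path. Lower and grip.

>>> drive_tool(deltas=[[[0,0,0,0,-0.001,-0.05,1],[0,0,0,0,0,-0.06,1],[0,0,0,0,0,-0.04,1],[0,0,0,0,0,-0.028,1],[0,0,0,0,0,0,0.3],[0,0,0,0,0,0,0.3],[0,0,0,0,0,0,0.3],[0,0,0,0,0,0,0.3],[0,0,0,0,0,0,0.3]]], newtons=40)

```text
time: 16.52
position: [0.4342, 0.0065, 0.009]
eef_rot: [0.0, 0.999, 0.047, 0.001]
contact_force: [-0.9, -0.2, 3.3]
finger_gap: 0.581
grasp_force: 43.0
```

>>> drive_tool(deltas=[[[0,0,0,0,0,0.03,0.3],[0,0,0,0,0,0.04,0.3],[0,0,-0.4,0.02,0.02,0.01,0.3],[0,0,-1,0.035,0.03,0,0.3],[0,0,-1,0.04,0.035,0,0.3],[0,0,-1,0.04,0.035,0,0.3],[0,0,-1,0.02,0.02,0,0.3],[0,0,-1,0.0085,0.007,0,0.3],[0,0,0,0,0,-0.03,0.3],[0,0,0,0,0,-0.03,0.3]]])

```text
time: 17.77
position: [0.596, 0.153, 0.0276]
eef_rot: [0.0, 1.0, 0.0, -0.0]
contact_force: [-0.4, 0.2, -1.8]
finger_gap: 0.582
grasp_force: 42.6
```

>>> drive_tool(deltas=[[[0,0,0,0,0,0,0.3],[0,0,0,0,0,0,0.3]]])

```text
time: 18.02
position: [0.5968, 0.1532, 0.0288]
eef_rot: [0.0, 1.0, -0.0, 0.0]
contact_force: [0.8, 0.4, -1.8]
finger_gap: 0.584
grasp_force: 42.5
```

```bash
python3 -c "
from w import *
s,cal,im,d,W=look('w10'); print(s['time'],s['position'].round(4),s['contact_force']); ringfit(W,d,im)"; python3 held.py w10 .088 .096;  python3 held.py w10 .03 .06
```

```text
18.025 [0.5968 0.1532 0.0288] [ 0.81933453  0.39409547 -1.80419661]
mat L [0.596  0.1541] rms 0.0005 2730
mat M [0.6077 0.0267] rms 0.0003 2971
5086 c [601.8 147.5] 34.5 x 0.58 0.6215 y 0.1136 0.1801 z 0.09
8800 c [608.9  23.9] 33.6 x 0.5762 0.642 y -0.0008 0.0571 z 0.0413
1262 c [619.9 152.1] 24.5 x 0.6197 0.6213 y 0.1276 0.1767 z 0.0474
1997 c [560.7 283.1] 15.8 x 0.5458 0.5744 y 0.2674 0.2988 z 0.0407
```

View pics/w10.png

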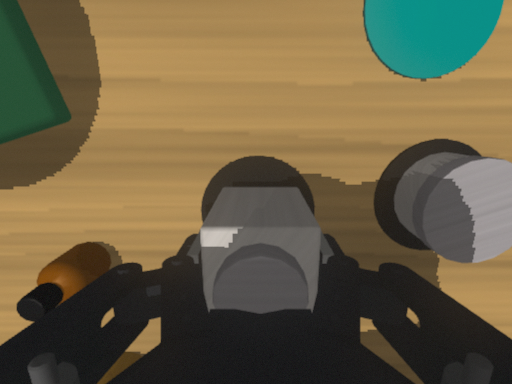

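The caddy is over the left mat at (200,258), 2 mm off in y. Correct that, set down and release.

>>> drive_tool(deltas=[[[0,0,0,0,0.0015,-0.01,0.3],[0,0,0,0,0,-0.0065,0.3],[0,0,0,0,0,0,0.3],[0,0,0,0,0,0,0.3],[0,0,0,0,0,0,0.8],[0,0,0,0,0,0,1],[0,0,0,0,0,0,1],[0,0,0,0,0,0.03,1],[0,0,0,0,0,0.06,1],[0,0,0,0,0,0.06,1]]])

```text
time: 19.32
position: [0.596, 0.155, 0.1624]
eef_rot: [0.0, 1.0, 0.0, -0.001]
contact_force: [0.2, -0.4, 0.4]
finger_gap: 1.0
grasp_force: 0.0
```

>>> drive_tool(deltas=[[[0,0,0,-0.01,-0.02,0.01,1],[0,0,0,-0.022,-0.045,0,1],[0,0,0,-0.025,-0.05,0,1],[0,0,0,-0.025,-0.05,0,1],[0,0,0,-0.025,-0.05,0,1],[0,0,0,-0.022,-0.045,0,1],[0,0,0,-0.022,-0.042,-0.03,1],[0,0,0,0,0,-0.04,1],[0,0,0,0,0,0,1],[0,0,0,0,0,0,1]]])

```text
time: 20.58
position: [0.4459, -0.1468, 0.102]
eef_rot: [0.0, 1.0, 0.0, 0.0]
contact_force: [0.2, 0.7, 0.2]
finger_gap: 0.999
grasp_force: 0.0
```

```bash
python3 -c "
from w import *
s,cal,im,d,W=look('w11'); print(s['time'],s['position'].round(4)); blobs(W,d,im,cal)"; python3 top.py t4
```

```text
20.575 [ 0.4459 -0.1468  0.102 ]
blob z0.042 rect [586.3  18. ] [20.  52.5] 1.9 circ [591.2  18.2] 26.6  EDGE
blob z0.061 rect [ 557.2 -285.3] [16.5 16.4] 74.3 circ [ 557.2 -285.2] 8.8 
blob z0.034 rect [ 445.1 -146.4] [38.6 38.7] 29.2 circ [ 444.8 -146.3] 19.9 
blob z0.038 rect [ 424.1 -373.3] [46.5 11. ] 11.1 circ [ 425.1 -377.9] 23.3  EDGE
blob z0.149 rect [ 447.7 -103.7] [22.7 14.1] 36.8 circ [ 445.9 -101.4] 12.0 
blob z0.147 rect [ 447.3 -191.8] [13.8 22.8] 54.0 circ [ 445.5 -194.1] 12.0 
dark [ 193.2 -141.4] 320.2 z 0.2019  EDGE
z0.110 [674.3 340.2] 43.3 rect [665.7 334.1] 35.4
z0.104 [632.8 -97.7] 10.9 rect [632.4 -97.9] 3.2
z0.042 [611.1  24. ] 32.7 rect [611.3  24. ] 89.8
z0.085 [597.6 154.7] 18.8 rect [598.3 154.7] 0.8
z0.063 [ 572.4 -631.7] 25.5 rect [ 572.5 -627.4] 88.3
z0.060 [559.4 284.1] 8.3 rect [559.3 284. ] 19.7
z0.060 [ 560.1 -285.3] 8.4 rect [ 559.4 -285.2] 88.0
z0.058 [ 441.7 -631.6] 27.9 rect [ 441.7 -627.4] 89.9
z0.057 [449.4 269.7] 11.4 rect [449.1 269.5] 89.7
z0.033 [ 454.9 -142.5] 16.8 rect [ 457.5 -142.5] 0.9
z0.039 [ 432.1 -399.1] 33.7 rect [ 432.  -399.5] 24.6
mat L [0.5981 0.1551] rms 0.0016 261
mat R [ 0.6332 -0.0997] rms 0.0017 288
20.675
```

>>> drive_tool(deltas=[[[0,0,0,-0.0005,0.0005,-0.05,1],[0,0,0,0,0,-0.04,1],[0,0,0,0,0,-0.0275,1],[0,0,0,0,0,0,0.3],[0,0,0,0,0,0,0.2],[0,0,0,0,0,0,0.2],[0,0,0,0,0,0,0.2],[0,0,0,0,0,0,0.2],[0,0,0,0,0,0,0.2]]], newtons=30)

```text
time: 21.8
position: [0.4473, -0.147, -0.0139]
eef_rot: [0.001, 1.0, 0.0, 0.002]
contact_force: [-0.6, 1.5, 7.3]
finger_gap: 0.456
grasp_force: 30.0
```

>>> drive_tool(deltas=[[[0,0,0,0,0,0.03,0.2],[0,0,0,0,0,0.05,0.2],[0,0,0,0.02,0.02,0.026,0.2],[0,0,0,0.03,0.03,0,0.2],[0,0,0,0.035,0.035,0,0.2],[0,0,0,0.035,0.035,0,0.2],[0,0,0,0.03,0.03,0,0.2],[0,0,0,0.0135,0.02,-0.02,0.2],[0,0,0,0,0,-0.025,0.2],[0,0,0,0,0,0,0.2]]])

```text
time: 23.05
position: [0.6062, 0.024, 0.0431]
eef_rot: [-0.0, 1.0, 0.001, -0.003]
contact_force: [0.1, -0.2, -0.3]
finger_gap: 0.454
grasp_force: 30.5
```

>>> drive_tool(deltas=[[[0,0,0,0,0,0,0.2],[0,0,0,0,0,0,0.2]]])

```text
time: 23.3
position: [0.6098, 0.0232, 0.0466]
eef_rot: [0.0, 1.0, -0.0, 0.001]
contact_force: [0.4, 0.4, -1.2]
finger_gap: 0.457
grasp_force: 30.5
```

```bash
python3 -c "
from w import *
s,cal,im,d,W=look('w12'); print(s['time'],s['position'].round(4),s['contact_force'],s['grasp_force']); ringfit(W,d,im)"; python3 held.py w12 .032 .05;  python3 held.py w12 .085 .105
python3 -c "
from h import *
im,d=robot.grab_frame('scene'); save(cv2.resize(im[130:260,170:350],None,fx=3,fy=3),'s12.png'); w=cv2.imread('pics/w12.png')[80:380,120:400,:]; a=cv2.imread('pics/s12.png'); w=cv2.resize(w,(int(280*390/300)-120,290)); a[:]=a; c=np.zeros((390,540+w.shape[1],3),np.uint8); c[:,:540]=a; c[:290,540:]=w; cv2.imwrite('pics/c12.png',c)"
```

```text
23.3 [0.6098 0.0232 0.0466] [ 0.40623638  0.37701398 -1.15919494] 30.497050881385803
mat L [0.5969 0.1539] rms 0.0006 2668
mat M [0.6073 0.0266] rms 0.0005 1481
mat R [ 0.6307 -0.099 ] rms 0.0005 3740
1259 c [632.7 -91.4] 25.5 x 0.6089 0.6567 y -0.1006 -0.0718 z 0.0416
3634 c [611.4  23.7] 32.6 x 0.5982 0.6422 y -0.0088 0.056 z 0.0414
1744 c [597.  153.6] 34.4 x 0.5716 0.6218 y 0.1283 0.1783 z 0.0417
4136 c [629.3 -94.8] 25.0 x 0.6045 0.6542 y -0.0997 -0.0734 z 0.0929
6616 c [616.   22.3] 33.1 x 0.5877 0.6276 y -0.0109 0.0554 z 0.0929
1666 c [596.6 153.1] 18.5 x 0.5785 0.6152 y 0.1349 0.1613 z 0.0856
```

View pics/c12.png

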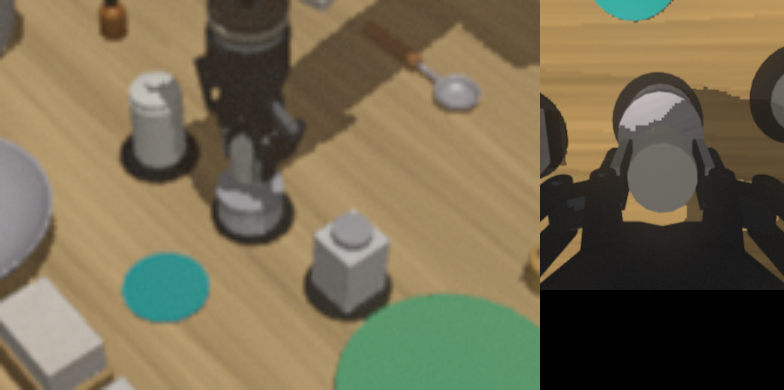

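The crop shows the pot held above the tin, and the jar and caddy standing on their mats. The pot needs about +1.5 mm in x, then 20 mm down.

>>> drive_tool(deltas=[[[0,0,0,0.0015,0,-0.01,0.2],[0,0,0,0,0,-0.006,0.2],[0,0,0,0,0,-0.0035,0.2],[0,0,0,0,0,0,0.2],[0,0,0,0,0,0,0.2],[0,0,0,0,0,0,0.2]]])

```text
time: 24.15
position: [0.6097, 0.0236, 0.0271]
eef_rot: [0.0, 1.0, 0.0, -0.001]
contact_force: [-4.7, -0.4, 10.6]
finger_gap: 0.457
grasp_force: 31.5
```

>>> drive_tool(deltas=[[[0,0,0,0,0,0,0.55],[0,0,0,0,0,0,0.7],[0,0,0,0,0,0,1],[0,0,0,0,0,0,1],[0,0,0,0,0,0,1],[0,0,0,0,0,0.03,1],[0,0,0,0,0,0.06,1],[0,0,0,0,0,0.06,1],[0,0,0,0,0,0,1],[0,0,0,0,0,0,1]]])

```text
time: 25.4
position: [0.6099, 0.0237, 0.1756]
eef_rot: [0.0, 1.0, 0.0, 0.0]
contact_force: [-0.3, -0.2, -0.4]
finger_gap: 0.998
grasp_force: 0.0
```

>>> drive_tool(deltas=[[[0,0,0,-0.03,-0.03,0.04,1],[0,0,0,-0.05,-0.04,0.02,1],[0,0,0,-0.05,-0.04,0,1],[0,0,0,-0.05,-0.04,0,1],[0,0,0,-0.03,-0.04,0,1],[0,0,0,0,0,0,1],[0,0,0,0,0,0,1]]])

```text
time: 26.28
position: [0.4054, -0.1612, 0.2328]
eef_rot: [-0.001, 1.0, -0.0, -0.001]
contact_force: [0.0, 0.6, -0.4]
finger_gap: 1.001
grasp_force: 0.0
```

```bash
python3 top.py t5; python3 -c "
from w import *
s,cal,im,d,W=look('w13'); print(s['position'].round(4)); blobs(W,d,im,cal); ringfit(W,d,im)
im,d=robot.grab_frame('scene'); save(cv2.resize(im[130:260,170:380],None,fx=3.8,fy=3.8),'s13.png')"
```

```text
z0.105 [630.3 -98.8] 10.7 rect [630.4 -98.5] 0.9
z0.073 [609.1  23. ] 19.7 rect [609.3  22.7] 0.9
z0.085 [598.  154.3] 18.6 rect [598.2 154.5] 0.5
z0.063 [ 572.5 -632.1] 25.5 rect [ 572.6 -628. ] 88.5
z0.059 [560. 284.] 8.5 rect [559.5 284.2] 0.4
z0.060 [ 559.5 -285.1] 8.4 rect [ 559.3 -285.1] 88.5
z0.058 [ 442.8 -632.2] 26.5 rect [ 443.1 -627.4] 87.3
z0.056 [449.2 269.2] 11.4 rect [449.1 269. ] 85.2
z0.039 [ 432.5 -399.7] 33.3 rect [ 432.4 -399.6] 0.4
mat L [0.598  0.1546] rms 0.0022 258
mat R [ 0.6332 -0.0993] rms 0.0017 286
26.325
[ 0.4059 -0.1609  0.233 ]
blob z0.053 rect [585.  129.5] [11.5 33.3] 71.8 circ [586.8 135. ] 16.6  EDGE
blob z0.072 rect [590.3  19.5] [ 6.6 27.1] 6.7 circ [593.5  19.9] 13.6  EDGE
blob z0.061 rect [ 556.5 -286.3] [16.1 15.9] 48.1 circ [ 556.6 -286. ] 8.6 
blob z0.040 rect [ 429.7 -401. ] [64.9 65.7] 3.5 circ [ 430.  -400.8] 33.5 
blob z0.020 rect [ 299.1 -241.2] [131.  130.2] 11.3 circ [ 300.3 -240.6] 89.9 
blob z0.021 rect [328.  -20.8] [168.   50.5] 83.9 circ [336.  -21.4] 84.5 
dark [  -8.8 -151.1] 482.6 z 0.3329  EDGE
mat L [0.5964 0.1525] rms 0.0024 1237
mat M [0.6079 0.0254] rms 0.0014 839
mat R [ 0.6313 -0.1   ] rms 0.0026 896
```

View pics/s13.png

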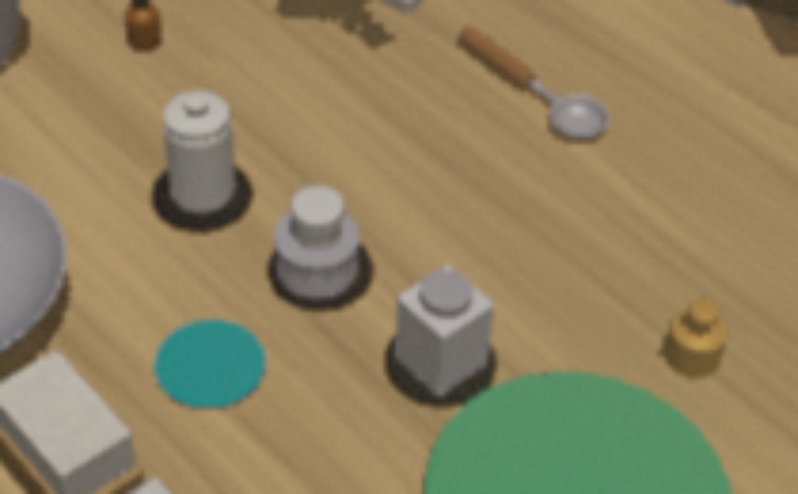

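The picture shows the jar at (150,198), the tin with the pot on it at (245,318), and the caddy at (330,443), all upright on their mats. The weight at (335,697) is untouched. Handing in.

```bash
python3 -c "
from station import robot
print(robot.close_job())"
```

```text
the job is handed in; nothing more can be done
None
```

The job is handed in at about 26 s: tin on the middle mat with the pot on top, jar on the mat by the mortar, caddy on the mat by the scale, all upright, let go and within about 4 mm of centre, weight untouched; the first grip on the tin closed just above it because the fingertips sit about 33 mm further back than the text says, and the regrip held.

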